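# Glue the bare frame corner

### The arm

A 6-joint arm with a two-finger parallel gripper is mounted at the origin on the work surface. World frame = base frame: x ahead of the robot, y to its left, z up, the work surface at z = 0. Lengths are in mm, angles in degrees, forces in N, time in s.
With the tool pointing down it reaches from about 350 to 850 mm from the base axis. Payload 8.1 kg.
Tool frame: the origin (TCP) lies between the finger pads; the fingertips stand ahead of it and the grasp point (between the pads) lies 2 mm behind it (nose_length is the z of the fingertips in the tool frame, in mm); z points along the fingers, y is the direction in which the jaws open and shut (so a half turn about z gives the same grasp; the last joint's range is limited). The gripper opens to 85 mm and grips with 20 to 120 N. Pads are 22 mm wide; open, the fingers measure 114 mm over their backs; the gripper's body (76 mm by 85 mm) begins 54 mm behind the grasp point. The pads swing forward as they close: fully open they stand 13 mm farther back than shut.
Start: joints at [62.945, 7.471, 85.268, -0, 87.261, -4.893], TCP at [226.315, 555.686, 224.692] pointing down, gripper open.
Joint ranges: [-169.43, 169.43], [-51.17, 129.36], [1.28, 143.12], [-76.62, 256.62], [0, 156.53], [-152.29, 152.29]. Speed limits (degrees/s): [136.94, 136.94, 159.86, 180, 180, 180].

### API

Orientations are given as [roll, pitch, yaw] about the fixed x, y, z axes, in that order (R = Rz(yaw) Ry(pitch) Rx(roll)).
In Python, from bench import * gives the robot as it stands.
- The arm moves only by the tool jog_arm, never from a script. Its argument "plan" is a list of rows, each a list of 3 entries, a list of its own where there are three numbers: the turn, a rotation vector about the tool's x, y, z in degrees, then the shift along the tool's x, y, z in m, then the gripper's target within -1 to 1 (fully open at 1, half-way at 0, shut at -1). A call has 1 to 12 rows; each row is the pose to reach, as a shift and turn from the pose commanded when the call began, along the tool's axes at that moment; what a row does not reach only later rows make up. A row lasts 1/8 s, in which the tool goes at most 62.5 mm and 10.7 degrees, less where a joint would pass 70% of its speed; a pose out of reach is approached as far as the arm can. A call with a gripper value outside its range is refused whole. The fingers move at their own pace and stop on an object; "force" is the grip in N (left out, the last holds). Time passes only in rows, so rows that repeat a pose let the fingers close. It gives the time, the measured TCP pose, the force and the opening at its end, in the units of the state.
- sense(): the state, without advancing time (a new reading comes with each control period).
- snapshot(name): name is "side" or "top" or "wrist"; returns (picture, depth): 384x512x3 uint8, blue, green, red; 384x512 float32, mm along the optical axis (not along the pixel's ray), 0 where there is no reading.
- camera_info(name): a dict with "fov_y" (degrees; the focal length in pixels is half the picture's height over the tangent of half this angle, whatever the lens; pixels are square), "cx", "cy" (the principal point, pixels), "origin" and "orientation" of the camera in the world. Camera axes: x right, y down, z forward; pixel columns grow to the right and rows downward; lengths in mm; the calibration is good to about 2 mm. The wrist camera is an equidistant fisheye: a pixel r from the principal point sees the ray r / f radians off the axis. A picture is of the moment at which its call begins: read the wrist's pose just before it. camera_info takes no time and is no camera call; for the wrist camera it gives the pose at the moment of the call.
- hand_in(): hands the job in, once; it reports no verdict.
The state is a dict: "time": time; "joint_pos": joint angles; "qd": joint speeds; "joint_efforts": joint torques, N m; "tool_pos": TCP position; "tcp_rot": TCP orientation; "ft_force": force on the tool from outside, world axes, zero at the start; "wrist_torque": the same for the moment, N m; "finger_gap": finger opening in mm.
Only numpy, scipy, OpenCV 4.12 (cv2) and the standard library are available. Lean on these libraries where they do the work, as an engineer would, in place of code of your own. Each camera call takes 0.05 s, during which the arm holds its last target.

### The job

The round brush hangs beside a flat brush in a notched rack. Take the round brush, dip its bristles right down inside the glue pot (the straight pot without a handle, not the coffee mug), then press the bristle tip gently onto the middle of the frame's bare wooden corner. Finally hang the brush upright in its notch again and let go, leaving the pot, the mug and the flat brush where they stand.

Things in the scene. Friction and masses are not known exactly. Their poses are not given: they have to be found in the camera images.
- brush_grip (a point): Middle of the round brush's handle. The brush is a straight wooden rod, 190 mm long, about 90 g, hanging upright, bristles down; its z axis runs from tip to handle end. Handle: round, 22 mm in diameter, 75 mm tall, from 40 mm below this point (guard's top face) to 35 mm above it (its end). Grip here from above, at any yaw.
- brush_guard (a point): Centre of the underside of the round brush's guard, a round disc 56 mm in diameter and 5 mm thick, 45 mm below brush_grip and 110 mm above the bristle tip. The brush hangs by this disc. Below it: neck 18 mm in diameter and 46 mm long, then ferrule 21 mm in diameter, then bristles 22 mm in diameter.
- brush_tip (a point): Lowest point of the round brush's bristles, 155 mm below brush_grip and 110 mm below the guard's underside. The bristles are 36 mm long and give: they spring back into the ferrule by up to 12 mm, at 0.25 N per mm.
- brush: The round brush (as above); origin at the relaxed bristle tip, z up along the handle.
- flat_grip (a point): Middle of the handle of the other, flat brush (flat paddle handle 10 x 36 mm, square guard, wide flat bristles, 180 mm long), hanging in the rack's other notch; its end stands 200 mm above the table. To be left alone. The two brushes swap notches from one start to another.
- rack: Fixed wooden brush rack. Origin under its middle, on the table; x points from the open front of its notches to their closed back, y along the row. Board 12 mm thick, top face 130 mm above the table, y from -90 to +90 mm, x from -40 to +47 mm, on two posts at x = +36 mm and a base plate 12 mm thick. Two notches, at y = +50 and -50 mm. Only the brushes stand above the board.
- notch_a (a point): Centre of the notch at rack y = +50 mm, at the height of the board's top face; axes as the rack's. The notch is 32 mm wide, open to -x and closed 25 mm behind this point. A hung brush has its guard's underside centred here, resting on the board.
- notch_b (a point): Centre of the notch at rack y = -50 mm, otherwise as notch_a.
- pot_rim (a point): Centre of the mouth of the glue pot: a straight round white ceramic pot without handle, loose, about 400 g, outer diameter 82 mm, 85 mm high, wall 5 mm (mouth 72 mm wide), floor 8 mm thick, so 77 mm deep.
- mug_rim (a point): Centre of the mouth of the coffee mug: white ceramic, loose, 95 mm high, 82 mm across the mouth, with a side handle reaching out about 35 mm along its own +y. Leave alone. Pot and mug swap places from one start to another.
- bare_corner (a point): Centre of the top face of the bare wooden corner block of the white picture frame: 70 x 70 mm, level, 28 mm above the table. x and y axes run along the frame's two rails, which leave the corner towards +x and +y; their outer edge moulding, 10 mm higher, begins 55 mm from this point.
- frame: The fixed white picture frame, outer size 300 x 260 mm, rails 70 mm wide and 28 mm high; origin under the middle of the bare corner, on the table.
Not all that is in view belongs to the job. What is shaped like the brush but turquoise is not meant. What is shaped like the rack but yellow is not meant.

How it is judged (in metres and radians):
On the way, in this order (a step that is already met when the one before it is completed fails the run):
1. the held round brush is dipped: its bristle tip is inside the pot, at least 32 mm below the rim (contact force between the fingers and brush above 0.5 N and z of brush_tip in the frame of pot_rim below -0.032 m and horizontal distance between brush_tip and pot_rim below 0.036 m), for 0.1 s.
2. the held round brush, within 35 degrees of upright, presses with at least 0.3 N on the bare corner, its tip within 25 mm of the middle and down on the wood (contact force between the fingers and brush above 0.5 N and contact force between brush and frame above 0.3 N and horizontal distance between brush_tip and bare_corner below 0.025 m and z of brush_tip in the frame of bare_corner below 0.006 m and angle between brush's own z axis and vertical below 0.6 rad), for 0.1 s.
At the end, for the whole second after the job is handed in: The round brush hangs free and still in a notch of the rack: guard's underside within 5 mm of the board's top, centred within 10 mm across and about 20 mm along the notch, within 0.12 rad of upright. The pot, the mug and the flat brush are within 25 mm of where they stood (((x of brush_guard in the frame of notch_a between -0.02 and 0.022 m and y of brush_guard in the frame of notch_a between -0.01 and 0.01 m and z of brush_guard in the frame of notch_a between -0.004 and 0.005 m) or (x of brush_guard in the frame of notch_b between -0.02 and 0.022 m and y of brush_guard in the frame of notch_b between -0.01 and 0.01 m and z of brush_guard in the frame of notch_b between -0.004 and 0.005 m)) and angle between brush's own z axis and vertical below 0.12 rad and linear speed of brush below 0.03 m/s and distance of each of pot_rim, mug_rim, flat_grip from where it was at the start of the episode below 0.025 m); the robot touches nothing.
It fails at once if the pot is tipped by more than 0.2 rad or moved by more than 25 mm (distance of pot_rim from where it was at the start of the episode above 0.025 m or angle between pot_rim's own z axis and vertical above 0.2 rad).
It fails at once if the mug is moved by more than 25 mm (distance of mug_rim from where it was at the start of the episode above 0.025 m).
It fails at once if the flat brush is moved by more than 25 mm (distance of flat_grip from where it was at the start of the episode above 0.025 m).
It fails at once if the round brush is put into the coffee mug (horizontal distance between brush_tip and mug_rim below 0.036 m and z of brush_tip in the frame of mug_rim below -0.005 m).
It fails at once if the brush is pressed on the frame with more than 15 N (contact force between brush and frame above 15 N).
It also fails if it takes over 64 s, if anything falls off the work surface, if the arm or the gripper's body presses on something with over 40 N, if the wrist force passes 120 N, or if a joint passes its speed limit or range.

## Working session

There is one attempt and no reset: what is moved stays moved. The work goes in short steps, Python scripts to look and compute and a tool call to move; the robot and the scene stay as the last step left them, time stands still between calls to the robot, and variables do not carry over. Pictures are saved under pics/ and viewed, and the job is handed in when it is done.

Besides the shell and the picture viewer there is one more tool, called after "Call:" as a command line: name --argument value ..., lists and objects as JSON in quotes. jog_arm: Moves the arm, as the interface text tells. Its arguments: {"type":"object","properties":{"plan":{"type":"array","items":{"type":"array"}},"force":{"type":"number"}},"required":["plan"]}

```bash
mkdir -p pics; ls
python3 - <<'E'
from bench import *
import cv2
print(sense())
for n in ["side","top","wrist"]:
    print(n,camera_info(n))
    p,d=snapshot(n); cv2.imwrite(f"pics/{n}0.png",p)
    import numpy as np; np.save(f"pics/{n}0.npy",d)
E
```

```text
pics
{'time': 0.0, 'joint_pos': array([ 6.29451530e+01,  7.51234168e+00,  8.53306557e+01, -3.29704244e-03,
        8.72620464e+01, -4.89324214e+00]), 'qd': array([ 0.01809069, -0.07971597,  0.13004468,  0.07909853, -0.043629  ,
        0.05831318]), 'joint_efforts': array([-1.72950618e-03, -5.69396031e+01, -5.00549948e+01, -5.70486081e-04,
        1.50756910e-02,  3.92947499e-06]), 'tool_pos': array([226.0717152 , 555.16203481, 223.66009818]), 'tcp_rot': array([-1.79895058e+02, -5.67918523e-03,  1.57838550e+02]), 'ft_force': array([ 0.30231454, -0.80642182, -0.15640674]), 'wrist_torque': array([-0.03531436, -0.05071918, -0.00944182]), 'finger_gap': 85.32199619649376}
side {'fov_y': 54.564397707999795, 'cx': 258.72490192589976, 'cy': 189.58494591486468, 'origin': array([  175.65780087, -1124.62615334,   688.25827913]), 'orientation': array([-118.48507592,    0.33614824,  -19.99105526])}
top {'fov_y': 48.980259035842444, 'cx': 254.81404797604023, 'cy': 189.50674249002685, 'origin': array([ 276.46528792, -144.59888494, 1423.88212893]), 'orientation': array([-169.81980009,   -1.66542391,  -88.68634275])}
wrist {'fov_y': 65.70646984690485, 'cx': 258.393826257695, 'cy': 190.44162363998933, 'origin': array([155.50778015, 585.15591152, 372.57033527]), 'orientation': array([1.62482184e+02, 5.60991518e-02, 6.77986114e+01])}
```

View pics/side0.png

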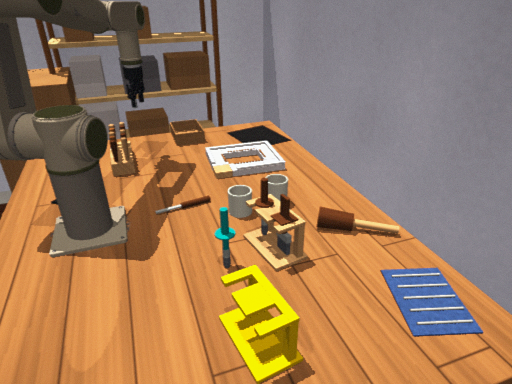

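View pics/top0.png

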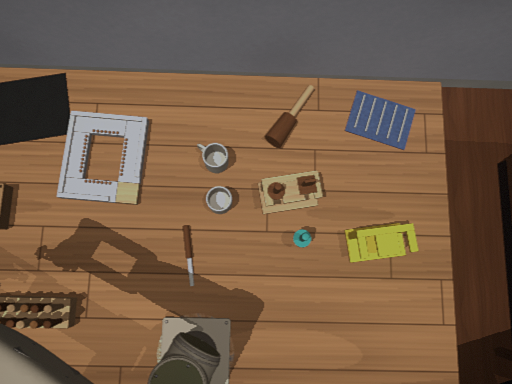

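View pics/wrist0.png

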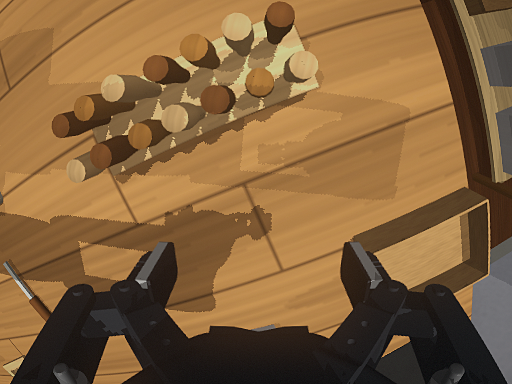

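Top view: candidates for the round brush are the brown ones in the wooden rack at (277,189) and (308,184), and the turquoise look-alike at (302,238). For the pot, the handle-less vessel is at (219,200) and the mug with a handle is at (214,157). The yellow rack at (382,243) is not meant.

```bash
cat > h.py <<'E'
from bench import *
import cv2, numpy as np
from scipy.spatial.transform import Rotation as R
def cam(n):
    c=camera_info(n); f=192/np.tan(np.radians(c['fov_y']/2))
    return f,c['cx'],c['cy'],np.array(c['origin']),R.from_euler('xyz',c['orientation'],degrees=True).as_matrix()
def ray(n,u,v,c=None):
    f,cx,cy,o,M=c or cam(n)
    d=np.array([(u-cx)/f,(v-cy)/f,1.])
    return o,M@d
def onplane(n,u,v,z,c=None):
    o,d=ray(n,u,v,c); return o+d*(z-o[2])/d[2]
def cloud(n,dep,c=None):
    f,cx,cy,o,M=c or cam(n)
    v,u=np.mgrid[0:384,0:512]
    P=np.stack([(u-cx)/f*dep,(v-cy)/f*dep,dep],-1)
    return P@M.T+o
def proj(n,P,c=None):
    f,cx,cy,o,M=c or cam(n)
    q=M.T@(np.array(P)-o); return f*q[0]/q[2]+cx,f*q[1]/q[2]+cy
E
python3 - <<'E'
from h import *
p=cv2.imread('pics/top0.png'); d=np.load('pics/top0.npy')
a=cv2.resize(p[135:265,185:335],None,fx=5,fy=4.6 and 5,interpolation=cv2.INTER_CUBIC)
cv2.imwrite('pics/crop_top.png',cv2.resize(a,(690,598)))
s=cv2.imread('pics/side0.png')
cv2.imwrite('pics/crop_side.png',cv2.resize(s[145:285,200:330],None,fx=4.2,fy=4.2,interpolation=cv2.INTER_CUBIC))
W=cloud('top',d)
for u,v in [(277,189),(308,184),(302,238),(219,200),(214,157),(128,192),(210,230),(290,203)]:
    print(u,v,W[v,u].round(1))
np.set_printoptions(linewidth=250)
print(W[175:212:2,256:326:3,2].round(0).astype(int))
E
```

```text
277 189 [ 498.3 -239.8  211.9]
308 184 [ 524.3 -337.5  168.6]
302 238 [ 358.9 -317.   187.6]
219 200 [492.3 -59.3   7. ]
214 157 [643.5 -35.9   1.2]
128 192 [508.  243.4  26.8]
210 230 [390.4 -32.6   1.2]
290 203 [ 487.5 -300.    14.3]
[[   0   -1   -1    6   -4   -5    6    8    1   -1  129  132  130  130  127  132  131  132  134  140  134    1   -6   -4]
 [  -5    2    1    3    1  126  130  130  130  131  129  126  131  126  135  136  135  134  137  134  128   -5    1    2]
 [   4   -2  134  129  126  132  129  130  127  127  129  128  129  134  135  135  137  200  201  199  135   -8   -6    1]
 [  -1    3  133  126  131  127  131  133  127  127  131  127  127  136  137  134  199  203  197  198  128    2   -1    6]
 [  -2   16  131  130  128  138  138  208  131  130  132  127  129  129  135  132  188  184  176  168  127  127    1   -2]
 [   1   11  132  129  132  134  206  209  207  125  130  128  133  129  131  142  157  145  140  135  133  137    2    0]
 [  -2    4  119  130  133  135  210  209  210  140  129  133  133  127  143  131  135  131  136  137  136  130   -1    1]
 [ 
[... 773 characters left out ...]
 14    7  131  131  131  131  132   13    6   12   12   14   14 1424   -2   -2    2]
 [  -2   -1   10  130  129  127   15   17   13  124    9    8   17   10   18   11   10   11    9   10   14   -1    0   -2]
 [   0   -3   11  120  129  118   12   10    8   12    7   13    9   17   12    9   13   10   12   12    2    0   -3   -1]
 [  -1    1    6    7   12   17   14   11   14   11   10   13   16   14   14   11   13    2   -4   -1    0    1   -2   -4]
 [  -1    0   13   10   13    8    8    9   13   11   12   11    8    9    1    0   -1   -3    0    1   -3    2    0    0]
 [   2   -3   10   10   16   14    7   13    7   -2    3    7    2    2   -4    2    3    1    2   -1   -3   -4   -6    3]]
```

View pics/crop_top.png

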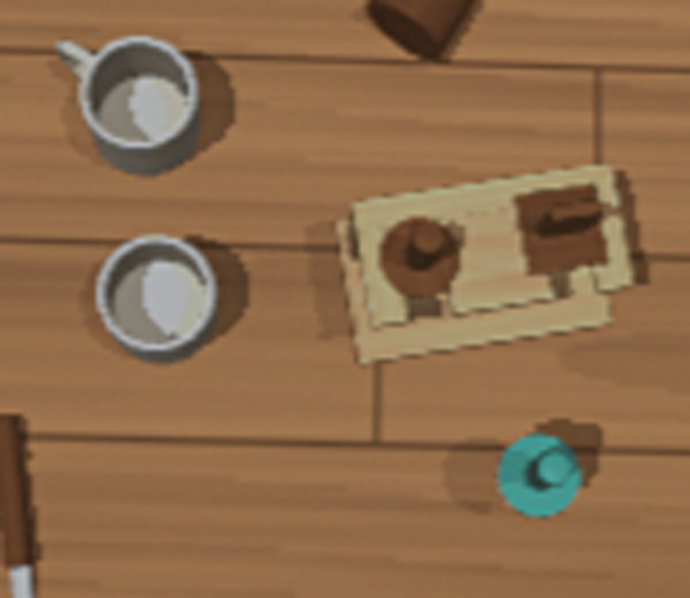

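View pics/crop_side.png

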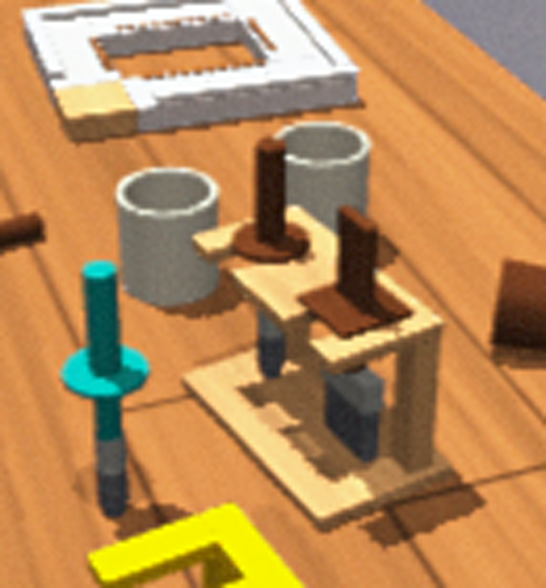

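```bash
cat > m.py <<'E'
from h import *
def circ(P):
    A=np.c_[2*P[:,0],2*P[:,1],np.ones(len(P))]; s=np.linalg.lstsq(A,(P[:,:2]**2).sum(1),rcond=None)[0]
    return s[:2].round(1),np.sqrt(s[2]+s[0]**2+s[1]**2).round(1)
p=cv2.imread('pics/top0.png'); d=np.load('pics/top0.npy'); W=cloud('top',d); c=cam('top')
Z=W[...,2]
for nm,(u,v),h in [('pot',(219,200),85),('mug',(214,157),95)]:
    X=np.zeros(Z.shape,bool); X[v-22:v+22,u-18:u+18]=1
    m=X&(abs(Z-h)<9)&(d>0)
    Q=W[m]; o,r=circ(Q); print(nm,'rim cloud fit',o,r,Q[:,2].mean().round(1),m.sum())
    # outline by ray: min enclosing ellipse of rim pixels
    m2=(X&(Z>h-10)&(Z<h+10)).astype(np.uint8)
    pts=np.argwhere(m2)[:,::-1].astype(np.float32)
    hull=cv2.convexHull(pts)[:,0]
    H=np.array([onplane('top',a,b,h,c) for a,b in hull]); print('  outer hull',circ(H))
# brush top
X=np.zeros(Z.shape,bool); X[175:200,262:292]=1
m=X&(Z>200)&(Z<230); print('brush top',W[m].mean(0).round(1),circ(W[m]),m.sum(), np.argwhere(m).mean(0))
hsv=cv2.cvtColor(p,cv2.COLOR_BGR2HSV)
for u,v in [(272,190),(277,187),(285,195),(303,184)]: print(hsv[v,u])
# rack board: 115..145 non-brown
X=np.zeros(Z.shape,bool); X[165:215,255:328]=1
m=(X&(Z>112)&(Z<150)).astype(np.uint8)
pts=np.array([onplane('top',a,b,130,c)[:2] for b,a in np.argwhere(m)],np.float32)
print('rack board minrect',cv2.minAreaRect(pts))
# base plate
# bare corner
mask=(hsv[...,0]>15)&(hsv[...,0]<32)&(hsv[...,1]>60)&(hsv[...,2]>140)
X=np.zeros(Z.shape,bool); X[175:210,108:145]=1
m=mask&X&(Z>18); 
pts=np.array([onplane('top',a,b,28,c)[:2] for b,a in np.argwhere(m)],np.float32)
print('corner',cv2.minAreaRect(pts),pts.mean(0),m.sum())
X=np.zeros(Z.shape,bool); X[100:215,45:155]=1
pts=np.array([onplane('top',a,b,30,c)[:2] for b,a in np.argwhere(X&(Z>18))],np.float32)
print('frame',cv2.minAreaRect(pts))
E
python3 m.py
```

```text
pot rim cloud fit [486.1 -61. ] 38.2 84.4 131
  outer hull (array([485.8, -61. ]), np.float64(40.6))
mug rim cloud fit [626.9 -43.8] 38.4 93.6 136
  outer hull (array([626.3, -44.2]), np.float64(40.9))
brush top [ 506.8 -240.5  209.5] (array([ 507. , -240.6]), np.float64(8.0)) 46 [186.2826087 277.2173913]
[ 12 149  87]
[ 12 148 110]
[ 22  84 174]
[ 13 151  54]
rack board minrect ((518.4296875, -290.7955322265625), (88.05647277832031, 180.4146728515625), 10.563429832458496)
corner ((506.8294677734375, 247.53976440429688), (67.1640396118164, 68.58438110351562), 86.29126739501953) [506.32812 247.46585] 410
frame ((626.3651733398438, 349.023681640625), (390.1647033691406, 356.63787841796875), 5.556216716766357)
```

The pictures show the round handle with round disc guard at top-view (277,187), in notch_a, which matches the description. The paddle at (308,182) is the flat brush. The pot has no handle, at (219,200).

```bash
cat > rel.py <<'E'
import sys
from h import *
def rel(p0,yaw0,p1,yaw1):
    M0=R.from_euler('xyz',[180,0,yaw0],degrees=True); M1=R.from_euler('xyz',[180,0,yaw1],degrees=True)
    return (M0.inv()*M1).as_rotvec(degrees=True).round(2),(M0.inv().apply(np.array(p1)-p0)/1000).round(4)
E
python3 - <<'E'
from rel import *
print(rel([226.3,555.7,224.7],157.84,[300,330,330],130))
print(rel([226.3,555.7,224.7],157.84,[507,-240.5,330],100.6))
E
```

```text
(array([-0.  , -0.  , 27.84]), array([-0.1534, -0.1812, -0.1053]))
(array([-0.  , -0.  , 57.24]), array([-0.5603, -0.6315, -0.1053]))
```

Call:
jog_arm --plan '[[[0,0,5],[-0.03,-0.035,-0.05],1],[[0,0,10],[-0.075,-0.09,-0.105],1],[[0,0,16],[-0.12,-0.14,-0.105],1],[[0,0,22],[-0.165,-0.19,-0.105],1],[[0,0,28],[-0.21,-0.24,-0.105],1],[[0,0,34],[-0.255,-0.29,-0.105],1],[[0,0,40],[-0.3,-0.34,-0.105],1],[[0,0,46],[-0.345,-0.39,-0.105],1],[[0,0,52],[-0.39,-0.44,-0.105],1],[[0,0,57.24],[-0.43,-0.485,-0.105],1],[[0,0,57.24],[-0.46,-0.52,-0.105],1],[[0,0,57.24],[-0.46,-0.52,-0.105],1]]'

```text
time: 1.65
tool_pos: [456.3, -102.1, 329.3]
tcp_rot: [-180.0, -0.0, 100.5]
ft_force: [0.3, 0.4, -0.5]
finger_gap: 85.4
```

Run:
```python
from rel import *
s=sense();print(s['tool_pos'],s['joint_pos'].round(2),s['qd'].round(2))
print(rel([456.2,-99.4,329.7],100.6,[507,-240.5,330],100.6))
```

```text
[ 456.27496827 -102.13228954  329.27675673] [-1.889e+01 -1.433e+01  9.541e+01 -1.000e-02  9.895e+01 -2.937e+01] [-32.99  26.07 -21.46   0.61  -4.47 -33.27]
(array([0., 0., 0.]), array([-0.148 ,  0.024 , -0.0003]))
```

Call:
jog_arm --plan '[[[0,0,0],[-0.03,0.005,0],1],[[0,0,0],[-0.07,0.011,0],1],[[0,0,0],[-0.11,0.018,0],1],[[0,0,0],[-0.148,0.024,0],1],[[0,0,0],[-0.148,0.024,0],1],[[0,0,0],[-0.148,0.024,0],1],[[0,0,0],[-0.148,0.024,0],1]]'

```text
time: 2.52
tool_pos: [506.9, -239.6, 329.9]
tcp_rot: [180.0, 0.0, 100.7]
ft_force: [-0.4, 0.2, -0.1]
finger_gap: 85.5
```

Run:
```python
from rel import *
s=sense();print(s['tool_pos'],s['tcp_rot'],s['qd'].round(2)); print(camera_info('wrist'))
for n in ['wrist','side','top']:
    p,d=snapshot(n); cv2.imwrite(f'pics/{n}1.png',p); np.save(f'pics/{n}1.npy',d)
print(sense()['tool_pos'])
```

```text
[ 506.92261774 -239.63010068  329.92931666] [1.79985422e+02 1.39714496e-03 1.00650491e+02] [ 0.22 -0.18  0.02  0.02 -0.07 -0.11]
{'fov_y': 65.70646984690485, 'cx': 258.393826257695, 'cy': 190.44162363998933, 'origin': array([ 493.19741464, -163.37375184,  478.74330677]), 'orientation': array([ 1.62521772e+02, -6.23755619e-02,  1.06102193e+01])}
[ 507.01461315 -239.76358983  330.06930978]
```

View pics/wrist1.png

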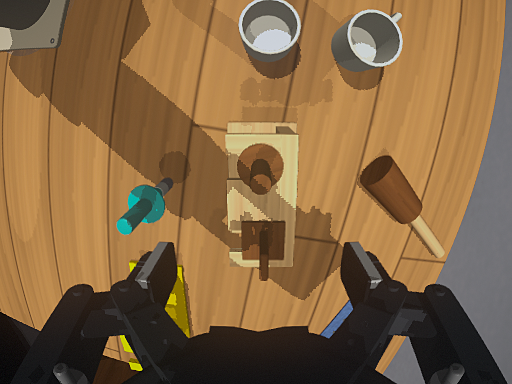

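```bash
cat >> h.py <<'E'
def fproj(P,c):
    f,cx,cy,o,M=c; q=M.T@(np.array(P,float)-o); t=np.arctan2(np.hypot(q[0],q[1]),q[2]); k=f*t/np.hypot(q[0],q[1]); return np.array([cx+k*q[0],cy+k*q[1]])
def fray(u,v,c):
    f,cx,cy,o,M=c; a=np.array([u-cx,v-cy]);r=np.hypot(*a);t=r/f
    return o,M@np.array([*(np.sin(t)*a/max(r,1e-9)),np.cos(t)])
def fplane(u,v,z,c):
    o,d=fray(u,v,c); return o+d*(z-o[2])/d[2]
E
python3 - <<'E'
from h import *
c=cam('wrist')
for P in [(507,-240.5,210),(507,-240.5,135),(486,-61,85),(505.8,-242.3,130),(524.5,-340.5,200),sense()['tool_pos']]: print(P,fproj(P,c).round(1))
p=cv2.imread('pics/wrist1.png')
cv2.imwrite('pics/crop_w1.png',cv2.resize(p[110:290,200:330],None,fx=3.3,fy=3.3,interpolation=cv2.INTER_CUBIC))
d=np.load('pics/wrist1.npy')
print(d[160:195:5,245:285:4])
E
```

```text
(507, -240.5, 210) [257.3 183.8]
(507, -240.5, 135) [257.5 166.1]
(486, -61, 85) [267.   24.3]
(505.8, -242.3, 130) [256.2 166.5]
(524.5, -340.5, 200) [256.4 269.9]
[ 507.01461315 -239.76358983  330.06930978] [257.1 242.4]
[[348.21738 349.46854 349.06653 338.07977 337.2095  344.22235 350.16956
  350.16312 348.27148 349.15198]
 [351.38864 349.85022 326.86526 312.89908 311.72598 318.6756  346.27267
  351.4997  351.5381  351.05417]
 [352.58734 353.57327 301.33737 291.35992 291.62228 296.38077 315.06845
  352.97906 351.77158 354.15732]
 [354.45297 355.04486 282.67688 278.50916 277.44177 280.22702 289.72476
  354.28787 356.01932 354.25314]
 [357.49603 357.5158  280.3185  278.80637 279.23413 279.05215 279.76993
  357.1051  358.1972  362.88565]
 [363.97617 358.92252 281.18567 280.95544 280.09113 280.80084 281.9195
  358.86954 363.54016 364.64328]
 [365.2893  367.5868  282.0987  282.38702 282.31073 281.59433 283.33026
  367.11664 365.54465 365.19025]]
```

View pics/crop_w1.png

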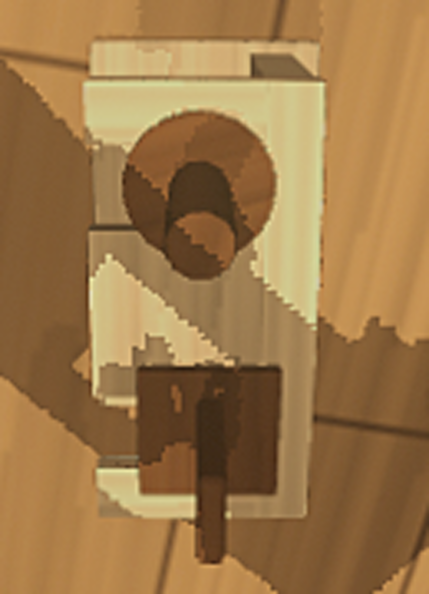

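The wrist picture shows the round guard and handle end at (261,184), about 3 mm right of the prediction, with the flat brush at (263,270). The jaws close along that direction, so I average the two and descend.

Call:
jog_arm --plan '[[[0,0,0],[-0.001,0.0015,0.03],1],[[0,0,0],[-0.001,0.0015,0.065],1],[[0,0,0],[-0.001,0.0015,0.1],1],[[0,0,0],[-0.001,0.0015,0.13],1],[[0,0,0],[-0.001,0.0015,0.157],1],[[0,0,0],[-0.001,0.0015,0.157],1],[[0,0,0],[-0.001,0.0015,0.157],1],[[0,0,0],[-0.001,0.0015,0.157],1]]' --force 40

```text
time: 3.68
tool_pos: [509.6, -241.7, 174.7]
tcp_rot: [179.9, 0.1, 100.6]
ft_force: [0.1, 0.2, -0.3]
finger_gap: 85.0
```

Run:
```python
from h import *
s=sense();print(s['tool_pos'],s['ft_force'])
p,d=snapshot('wrist'); cv2.imwrite(f'pics/wrist2.png',p)
```

```text
[ 509.62283174 -241.66352983  174.69624532] [ 0.12284165  0.22284117 -0.33205207]
```

View pics/wrist2.png

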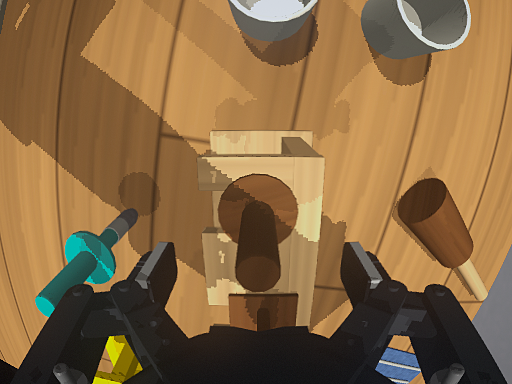

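The handle (258,245) is centred between the pads (165 and 350). Closing.

Call:
jog_arm --plan '[[[0,0,0],[0,0,0],-1],[[0,0,0],[0,0,0],-1],[[0,0,0],[0,0,0],-1],[[0,0,0],[0,0,0],-1],[[0,0,0],[0,0,0],-1],[[0,0,0],[0,0,0],-1],[[0,0,0],[0,0,0],-1],[[0,0,0],[0,0,0],-1]]' --force 40

```text
time: 4.72
tool_pos: [508.8, -241.2, 172.8]
tcp_rot: [180.0, 0.0, 100.6]
ft_force: [0.3, 0.1, 1.3]
finger_gap: 20.7
```

Run:
```python
from h import *
s=sense();print(s['tool_pos'],s['tcp_rot'],s['ft_force'],s['finger_gap'],s['time'])
for n in ['wrist','side','top']:
    p,d=snapshot(n); cv2.imwrite(f'pics/{n}3.png',p); np.save(f'pics/{n}3.npy',d)
```

```text
[ 508.76392333 -241.21194056  172.79259996] [1.79986461e+02 8.76182810e-03 1.00601325e+02] [0.25261868 0.09571455 1.32474983] 20.655112140626663 4.725
```

View pics/wrist3.png

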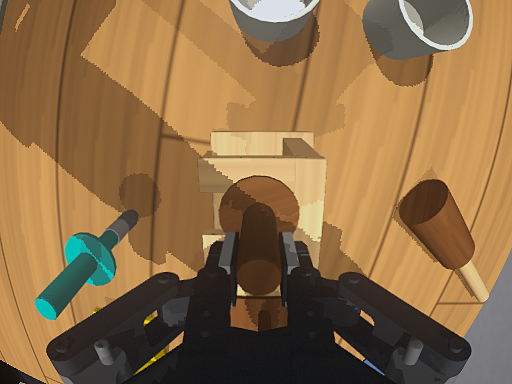

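View pics/side3.png

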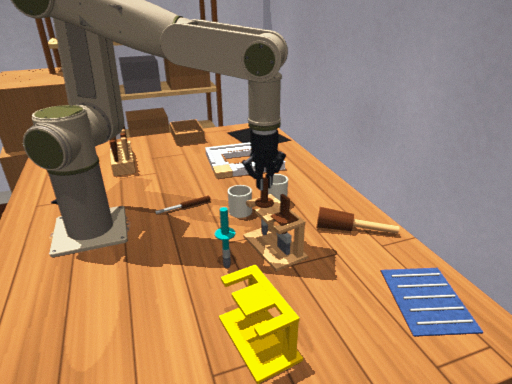

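Gripped at gap 20.7. Lift straight up.

Call:
jog_arm --plan '[[[0,0,0],[0,0,-0.01],-1],[[0,0,0],[0,0,-0.03],-1],[[0,0,0],[0,0,-0.055],-1],[[0,0,0],[0,0,-0.08],-1],[[0,0,0],[0,0,-0.105],-1],[[0,0,0],[0,0,-0.13],-1],[[0,0,0],[0,0,-0.15],-1],[[0,0,0],[0,0,-0.15],-1],[[0,0,0],[0,0,-0.15],-1]]'

```text
time: 6.0
tool_pos: [508.4, -241.1, 321.8]
tcp_rot: [-179.9, -0.0, 100.6]
ft_force: [-0.2, 0.2, -0.4]
finger_gap: 21.1
```

Run:
```python
from rel import *
s=sense();print(s['tool_pos'],s['tcp_rot'],s['ft_force'],s['finger_gap'],s['time'])
for n in ['side','top']:
    p,d=snapshot(n); cv2.imwrite(f'pics/{n}4.png',p); np.save(f'pics/{n}4.npy',d)
T=s['tool_pos']
print(rel(T,100.6,[486,-61,T[2]],100.6))
for z in (180,20+150): print(proj('side',(508.8,-241,z)))
p=cv2.imread('pics/side4.png'); cv2.imwrite('pics/crop_s4.png',cv2.resize(p[110:270,210:330],None,fx=3.7,fy=3.7,interpolation=cv2.INTER_CUBIC))
```

```text
[ 508.38276948 -241.06081542  321.8416706 ] [-1.79947338e+02 -4.29869656e-02  1.00595502e+02] [-0.2422034  0.1749143 -0.4483562] 21.059608250478117 6.0
(array([0., 0., 0.]), array([0.1811, 0.0111, 0.    ]))
(np.float64(263.57217725176713), np.float64(188.30433053615226))
(np.float64(263.5709919055795), np.float64(191.34781969162333))
```

View pics/crop_s4.png

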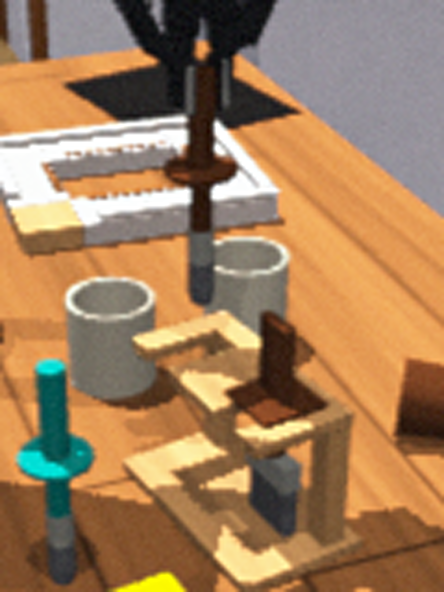

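The brush is up and vertical, with its tip at side pixel (264.3,191.6) as predicted. Now over the pot.

Call:
jog_arm --plan '[[[0,0,0],[0.02,0.001,0],-1],[[0,0,0],[0.05,0.003,0],-1],[[0,0,0],[0.085,0.005,0],-1],[[0,0,0],[0.12,0.007,0],-1],[[0,0,0],[0.15,0.009,0],-1],[[0,0,0],[0.17,0.011,0],-1],[[0,0,0],[0.181,0.011,0],-1],[[0,0,0],[0.181,0.011,0],-1],[[0,0,0],[0.181,0.011,0],-1],[[0,0,0],[0.181,0.011,0],-1]]'

```text
time: 7.35
tool_pos: [486.2, -61.9, 322.5]
tcp_rot: [-180.0, 0.0, 100.5]
ft_force: [0.0, 0.4, 0.1]
finger_gap: 21.0
```

Run:
```python
from rel import *
s=sense();print(s['tool_pos'],s['tcp_rot'],s['ft_force'],s['finger_gap'],s['time'])
for n in ['side']:
    p,d=snapshot(n); cv2.imwrite(f'pics/{n}5.png',p)
print(proj('side',(486,-61,170)),proj('side',(486,-61,85)))
cv2.imwrite('pics/crop_s5.png',cv2.resize(p[90:250,190:310],None,fx=3.7,fy=3.7,interpolation=cv2.INTER_CUBIC))
```

```text
[486.16721535 -61.89772385 322.53660139] [-1.79982528e+02  3.30171642e-03  1.00542317e+02] [0.03852322 0.41089241 0.05209954] 20.95632700608305 7.35
(np.float64(237.6734236377924), np.float64(167.77374647899498)) (np.float64(238.49825656985684), np.float64(190.55423284834353))
```

View pics/crop_s5.png

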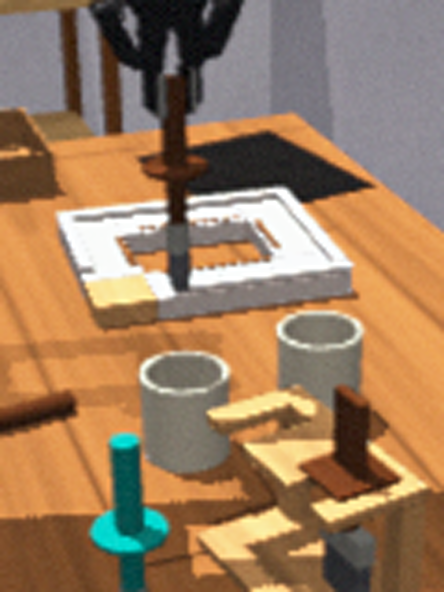

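The tip (238.6,168.6) is over the pot mouth centre (240,190.8) within about 3 mm. Dip to tip height about 38 mm.

Call:
jog_arm --plan '[[[0,0,0],[0,0,0.015],-1],[[0,0,0],[0,0,0.045],-1],[[0,0,0],[0,0,0.08],-1],[[0,0,0],[0,0,0.11],-1],[[0,0,0],[0,0,0.128],-1],[[0,0,0],[0,0,0.132],-1],[[0,0,0],[0,0,0.132],-1],[[0,0,0],[0,0,0.132],-1],[[0,0,0],[0,0,0.132],-1],[[0,0,0],[0,0,0.132],-1]]'

```text
time: 8.65
tool_pos: [486.5, -61.3, 191.2]
tcp_rot: [180.0, 0.0, 100.6]
ft_force: [-0.3, -0.6, -0.9]
finger_gap: 21.1
```

Run:
```python
from rel import *
s=sense();print(s['tool_pos'],s['tcp_rot'],s['ft_force'],s['finger_gap'],s['time'])
p,d=snapshot('side')
cv2.imwrite('pics/crop_s6.png',cv2.resize(p[90:250,190:310],None,fx=3.7,fy=3.7,interpolation=cv2.INTER_CUBIC))
```

```text
[486.4704309  -61.3158219  191.24281013] [1.79952548e+02 2.06537495e-02 1.00599796e+02] [-0.2651499  -0.57111818 -0.88642872] 21.14907633922631 8.65
```

View pics/crop_s6.png

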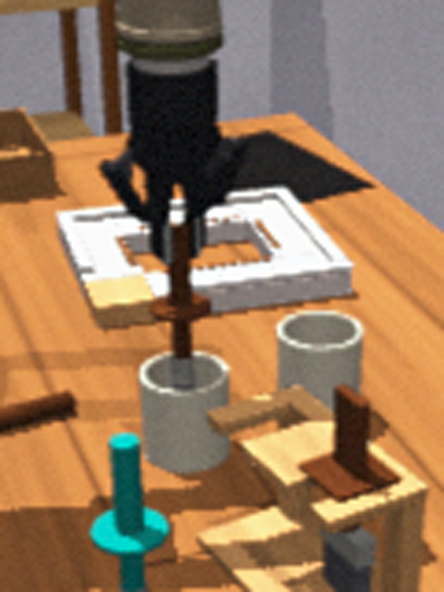

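The brush stands inside the pot with the rim intact and the tip about 47 mm below the rim. Lift and go toward the corner.

Call:
jog_arm --plan '[[[0,0,0],[0,0,-0.015],-1],[[0,0,0],[0,0,-0.045],-1],[[0,0,0],[0,0,-0.08],-1],[[0,0,0],[0,0,-0.1],-1],[[0,0,0],[0,0,-0.11],-1],[[0,0,0],[0,0,-0.11],-1],[[0,0,0],[0,0,-0.11],-1]]'

```text
time: 9.57
tool_pos: [485.6, -61.1, 299.2]
tcp_rot: [-179.9, -0.1, 100.6]
ft_force: [-0.4, -0.2, 0.5]
finger_gap: 20.3
```

Run:
```python
from rel import *
s=sense();print(s['tool_pos'],s['tcp_rot'],s['ft_force'],s['finger_gap'],s['time'])
T=s['tool_pos']
print(rel(T,100.6,[507,247.5,250],100.6))
# side view check of bare corner
p=cv2.imread('pics/side5.png'); hsv=cv2.cvtColor(p,cv2.COLOR_BGR2HSV)
print('pred',proj('side',(507,247.5,28)), [proj('side',(507+a,247.5+b,28)) for a,b in((-35,-35),(35,-35),(35,35),(-35,35))])
m=((hsv[...,0]>15)&(hsv[...,0]<32)&(hsv[...,1]>60)&(hsv[...,2]>190)); m[:160]=0;m[178:]=0;m[:,:205]=0;m[:,240:]=0
q=np.argwhere(m);print(len(q),q.mean(0),q.min(0),q.max(0))
```

```text
[485.61786193 -61.10983209 299.22580106] [-1.79878820e+02 -5.21279998e-02  1.00600564e+02] [-0.39842781 -0.1712287   0.5161283 ] 20.25530190686102 9.575
(array([0., 0., 0.]), array([0.2994, 0.0778, 0.0492]))
pred (np.float64(221.73408822976373), np.float64(168.45636243627848)) [(np.float64(215.606224523067), np.float64(173.2100122064789)), (np.float64(232.20249216944708), np.float64(170.573051441787)), (np.float64(227.55804868248026), np.float64(163.9384636067962)), (np.float64(211.51313954188052), np.float64(166.38970835623317))]
114 [168.28947368 221.80701754] [164 213] [172 231]
```

The side view puts the corner at (221.8,168.3), against a predicted (221.7,168.5), so it agrees.

Call:
jog_arm --plan '[[[0,0,0],[0.02,0.005,0],-1],[[0,0,0],[0.05,0.013,0],-1],[[0,0,0],[0.09,0.023,0],-1],[[0,0,0],[0.13,0.034,0],-1],[[0,0,0],[0.17,0.044,0],-1],[[0,0,0],[0.21,0.055,0],-1],[[0,0,0],[0.25,0.065,0.015],-1],[[0,0,0],[0.28,0.073,0.03],-1],[[0,0,0],[0.2995,0.078,0.049],-1],[[0,0,0],[0.2995,0.078,0.049],-1],[[0,0,0],[0.2995,0.078,0.049],-1],[[0,0,0],[0.2995,0.078,0.049],-1]]'

```text
time: 11.08
tool_pos: [508.3, 246.6, 252.6]
tcp_rot: [179.9, 0.0, 100.5]
ft_force: [-0.0, 0.2, -1.3]
finger_gap: 21.3
```

Run:
```python
from rel import *
s=sense();print(s['tool_pos'],s['tcp_rot'],s['ft_force'],s['finger_gap'],s['time'])
p,d=snapshot('side')
cv2.imwrite('pics/crop_s7.png',cv2.resize(p[90:230,170:310],None,fx=4,fy=4,interpolation=cv2.INTER_CUBIC))
print(proj('side',(507,247.5,97)))
```

```text
[508.3397118  246.62640934 252.62915841] [1.79920217e+02 8.01678900e-04 1.00527178e+02] [-0.04780564  0.16636809 -1.2777768 ] 21.336569198919985 11.075
(np.float64(220.8313329478555), np.float64(153.0985135748504))
```

View pics/crop_s7.png

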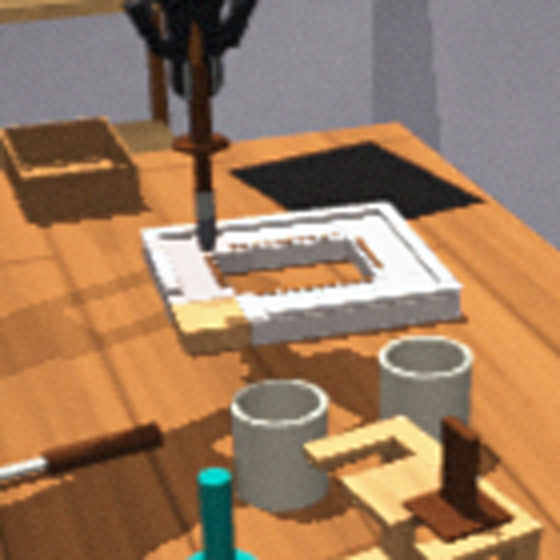

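Call:
jog_arm --plan '[[[0,0,0],[0,0,0.01],-1],[[0,0,0],[0,0,0.03],-1],[[0,0,0],[0,0,0.05],-1],[[0,0,0],[0,0,0.062],-1],[[0,0,0],[0,0,0.066],-1],[[0,0,0],[0,0,0.066],-1],[[0,0,0],[0,0,0.066],-1],[[0,0,0],[0,0,0.066],-1]]'

```text
time: 12.12
tool_pos: [508.2, 247.7, 186.5]
tcp_rot: [179.9, -0.0, 100.6]
ft_force: [1.3, -0.1, -1.1]
finger_gap: 20.5
```

Run:
```python
from rel import *
s=sense();print(s['tool_pos'],s['tcp_rot'],s['ft_force'],s['finger_gap'],s['time'])
```

```text
[508.20296342 247.65870201 186.51364132] [ 1.79924144e+02 -1.32864938e-02  1.00597636e+02] [ 1.3150082  -0.07057425 -1.06691512] 20.498306234279518 12.125
```

Call:
jog_arm --plan '[[[0,0,0],[0,0,0.004],-1],[[0,0,0],[0,0,0.007],-1],[[0,0,0],[0,0,0.01],-1],[[0,0,0],[0,0,0.011],-1],[[0,0,0],[0,0,0.011],-1],[[0,0,0],[0,0,0.011],-1],[[0,0,0],[0,0,0.011],-1],[[0,0,0],[0,0,0.011],-1]]'

```text
time: 13.12
tool_pos: [507.8, 247.5, 174.8]
tcp_rot: [180.0, -0.0, 100.6]
ft_force: [0.4, -0.6, 1.7]
finger_gap: 20.7
```

Run:
```python
from rel import *
s=sense();print(s['tool_pos'],s['ft_force'],s['finger_gap'],s['time'])
p,d=snapshot('side')
cv2.imwrite('pics/crop_s8.png',cv2.resize(p[110:190,180:280],None,fx=6,fy=6,interpolation=cv2.INTER_CUBIC))
F=[s['ft_force']]
for i in range(4): snapshot('top'); F.append(sense()['ft_force'])
print(np.array(F).round(2))
```

```text
[507.80114254 247.50591583 174.78261251] [ 0.41366544 -0.64555884  1.69146906] 20.686393864056 13.125
[[ 0.41 -0.65  1.69]
 [ 0.1  -0.17  0.72]
 [-0.03  0.22  1.17]
 [-0.61  0.24  0.66]
 [ 0.34  1.04  0.76]]
```

View pics/crop_s8.png

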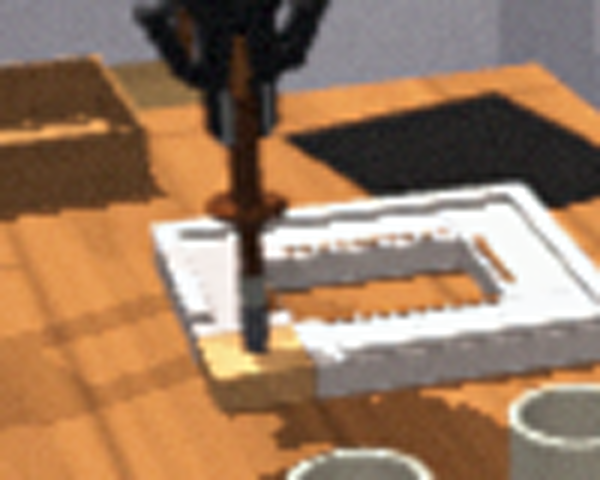

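The tip stands in the middle of the bare block at crop (257,345), and the force has risen about 1.5 N. I add 2 mm for margin, then lift.

Call:
jog_arm --plan '[[[0,0,0],[0,0,0.002],-1],[[0,0,0],[0,0,0.002],-1],[[0,0,0],[0,0,0.002],-1],[[0,0,0],[0,0,0.002],-1],[[0,0,0],[0,0,-0.01],-1],[[0,0,0],[0,0,-0.04],-1],[[0,0,0],[0,0,-0.08],-1],[[0,0,0],[0,0,-0.115],-1],[[0,0,0],[0,0,-0.14],-1],[[0,0,0],[0,0,-0.15],-1],[[0,0,0],[0,0,-0.15],-1],[[0,0,0],[0,0,-0.15],-1]]'

```text
time: 14.88
tool_pos: [507.2, 247.3, 323.1]
tcp_rot: [-179.9, 0.0, 100.6]
ft_force: [0.2, 0.0, -1.8]
finger_gap: 20.8
```

Run:
```python
from rel import *
s=sense();print(s['tool_pos'],s['tcp_rot'],s['ft_force'],s['finger_gap'],s['time'])
T=s['tool_pos']
print(rel(T,100.6,[486,-61,324],100.6),rel(T,100.6,[508.6,-241.1,324],100.6))
```

```text
[507.23410025 247.2532798  323.07115027] [-1.79862650e+02  2.64934146e-02  1.00594772e+02] [ 0.15800928  0.0472764  -1.78061294] 20.812632681175362 14.875
(array([0., 0., 0.]), array([-0.2991, -0.0776, -0.0009])) (array([0., 0., 0.]), array([-0.4803, -0.0885, -0.0009]))
```

Now straight back above the notch, well clear of the mug and pot tops.

Call:
jog_arm --plan '[[[0,0,0],[-0.02,-0.004,0],-1],[[0,0,0],[-0.06,-0.011,0],-1],[[0,0,0],[-0.11,-0.02,0],-1],[[0,0,0],[-0.16,-0.0295,0],-1],[[0,0,0],[-0.21,-0.0387,0],-1],[[0,0,0],[-0.26,-0.048,0],-1],[[0,0,0],[-0.31,-0.057,0],-1],[[0,0,0],[-0.36,-0.0663,0],-1],[[0,0,0],[-0.41,-0.0755,0],-1],[[0,0,0],[-0.45,-0.083,0],-1],[[0,0,0],[-0.47,-0.0866,0],-1],[[0,0,0],[-0.4803,-0.0885,0],-1]]'

```text
time: 16.38
tool_pos: [508.5, -241.8, 324.1]
tcp_rot: [-180.0, -0.1, 100.5]
ft_force: [0.6, 0.5, -1.5]
finger_gap: 20.8
```

Call:
jog_arm --plan '[[[0,0,0],[0,0,0],-1],[[0,0,0],[0,0,0],-1],[[0,0,0],[0,0,0],-1],[[0,0,0],[0,0,0],-1]]'

```text
time: 16.88
tool_pos: [509.3, -240.2, 324.9]
tcp_rot: [180.0, 0.0, 100.7]
ft_force: [0.1, 0.5, -0.4]
finger_gap: 21.1
```

Run:
```python
from rel import *
P=[]
for n in ['side','wrist','top']:
    P.append(sense()['tool_pos']); p,d=snapshot(n); cv2.imwrite(f'pics/{n}9.png',p); np.save(f'pics/{n}9.npy',d)
s=sense();print(np.array(P),s['tcp_rot'],s['ft_force'],s['finger_gap'],s['time'])
p=cv2.imread('pics/side9.png');a=p[110:270,210:330]
b=cv2.imread('pics/side4.png')[110:270,210:330]
cv2.imwrite('pics/cmp9.png',cv2.resize(np.hstack([b,a]),None,fx=3.3,fy=3.3,interpolation=cv2.INTER_CUBIC))
```

```text
[[ 509.28342485 -240.24606843  324.86397237]
 [ 509.23331087 -240.40908735  324.84813201]
 [ 509.20095312 -240.51978826  324.7870289 ]] [1.79993516e+02 3.32654652e-03 1.00624181e+02] [ 0.30961592  0.69960233 -1.41091242] 20.69495181937955 17.025
```

View pics/cmp9.png

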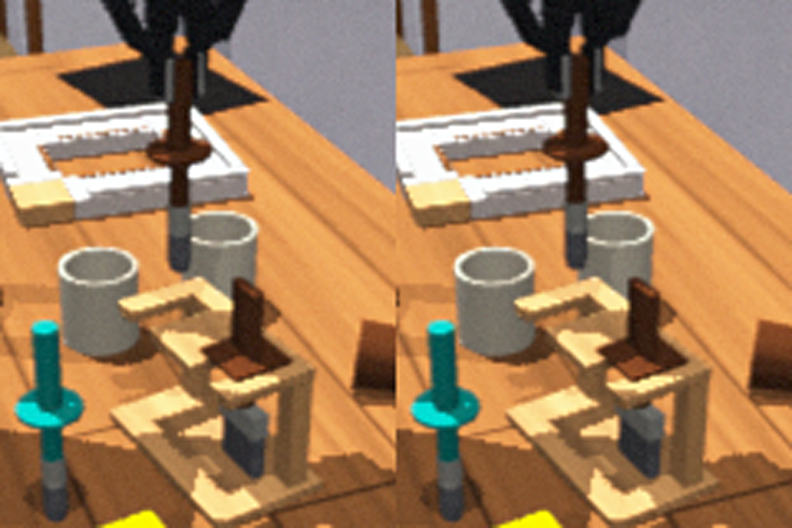

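View pics/wrist9.png

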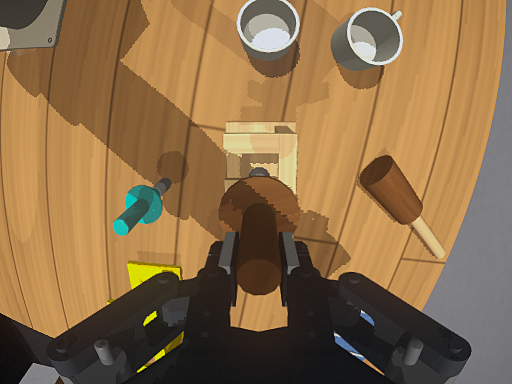

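Before and after match, with no slip: tip at left panel (179,266), right (576,266). Lowering into the notch.

Call:
jog_arm --plan '[[[0,0,0],[-0.0005,-0.0006,0.01],-1],[[0,0,0],[-0.0005,-0.0006,0.025],-1],[[0,0,0],[-0.0005,-0.0006,0.045],-1],[[0,0,0],[-0.0005,-0.0006,0.065],-1],[[0,0,0],[-0.0005,-0.0006,0.085],-1],[[0,0,0],[-0.0005,-0.0006,0.105],-1],[[0,0,0],[-0.0005,-0.0006,0.125],-1],[[0,0,0],[-0.0005,-0.0006,0.138],-1],[[0,0,0],[-0.0005,-0.0006,0.146],-1],[[0,0,0],[-0.0005,-0.0006,0.146],-1],[[0,0,0],[-0.0005,-0.0006,0.146],-1]]'

```text
time: 18.4
tool_pos: [509.1, -241.8, 179.6]
tcp_rot: [179.9, 0.1, 100.6]
ft_force: [-0.2, 0.7, -0.7]
finger_gap: 21.0
```

Run:
```python
from rel import *
p,d=snapshot('side'); cv2.imwrite('pics/crop_s10.png',cv2.resize(p[130:280,210:330],None,fx=4,fy=4,interpolation=cv2.INTER_CUBIC))
s=sense();print(s['tool_pos'],s['tcp_rot'],s['ft_force'],s['finger_gap'],s['time'])
```

```text
[ 509.14042097 -241.79180752  179.6872591 ] [1.79929367e+02 5.97386285e-02 1.00601878e+02] [ 0.25200983 -0.11798732 -0.86935831] 20.89804089790267 18.45
```

View pics/crop_s10.png

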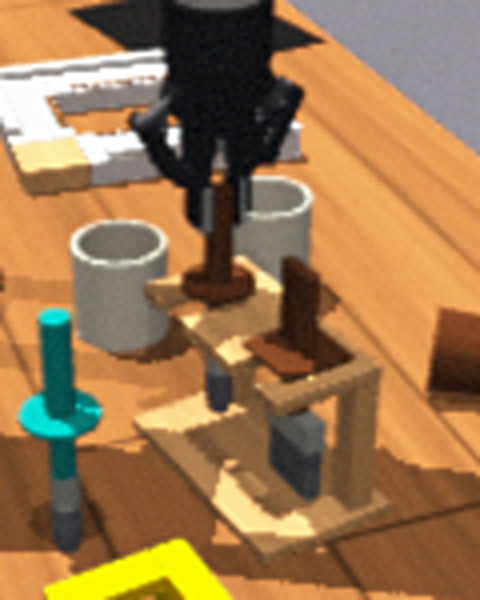

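It is in the notch with the guard just above the board. Lower the last millimetres.

Call:
jog_arm --plan '[[[0,0,0],[0,0,0.003],-1],[[0,0,0],[0,0,0.006],-1],[[0,0,0],[0,0,0.006],-1],[[0,0,0],[0,0,0.006],-1],[[0,0,0],[0,0,0.006],-1]]'

```text
time: 19.08
tool_pos: [508.7, -241.6, 172.8]
tcp_rot: [180.0, 0.0, 100.6]
ft_force: [0.6, -0.3, 0.4]
finger_gap: 21.0
```

Run:
```python
from rel import *
F=[]
for i in range(4):
    snapshot('side'); s=sense(); F.append(np.r_[s['tool_pos'],s['ft_force']])
print(np.array(F).round(2),s['time'])
```

```text
[[ 5.0873e+02 -2.4157e+02  1.7281e+02  5.5000e-01 -9.3000e-01  8.6000e-01]
 [ 5.0871e+02 -2.4155e+02  1.7278e+02  5.5000e-01 -7.4000e-01  1.0700e+00]
 [ 5.0870e+02 -2.4158e+02  1.7281e+02  8.0000e-01 -9.4000e-01  6.0000e-01]
 [ 5.0871e+02 -2.4153e+02  1.7278e+02  1.5500e+00  2.1000e-01  7.7000e-01]] 19.275
```

It rests on the board at the original height with about the original load. Releasing, then rising straight up.

Call:
jog_arm --plan '[[[0,0,0],[0,0,0],-0.5],[[0,0,0],[0,0,0],0],[[0,0,0],[0,0,0],0.5],[[0,0,0],[0,0,0],1],[[0,0,0],[0,0,0],1],[[0,0,0],[0,0,0],1],[[0,0,0],[0,0,0],1],[[0,0,0],[0,0,0],1]]'

```text
time: 20.27
tool_pos: [508.6, -241.5, 172.7]
tcp_rot: [-180.0, 0.0, 100.6]
ft_force: [-0.4, -0.5, -0.2]
finger_gap: 85.4
```

Run:
```python
from rel import *
p,d=snapshot('wrist'); cv2.imwrite('pics/wrist11.png',p)
s=sense();print(s['tool_pos'],s['tcp_rot'],s['ft_force'],s['finger_gap'],s['time'])
```

```text
[ 508.60058534 -241.52738563  172.71158505] [-1.79999597e+02  2.61939025e-03  1.00594736e+02] [0.05502559 0.6867309  0.21444726] 85.2613409618105 20.325
```

View pics/wrist11.png

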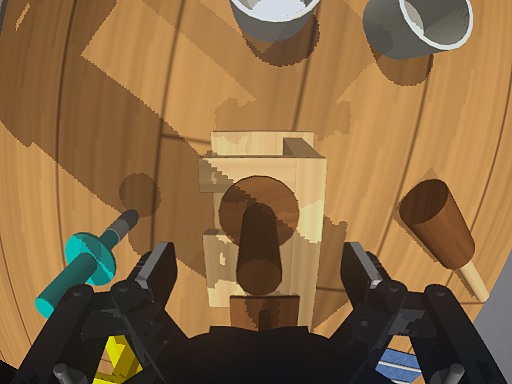

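The jaws are open and the handle (258,245) is free and where it was. Rise.

Call:
jog_arm --plan '[[[0,0,0],[0,0,-0.015],1],[[0,0,0],[0,0,-0.045],1],[[0,0,0],[0,0,-0.08],1],[[0,0,0],[0,0,-0.12],1],[[0,0,0],[0,0,-0.16],1],[[0,0,0],[0,0,-0.19],1],[[0,0,0],[0.03,0,-0.2],1],[[0,0,0],[0.08,0,-0.2],1],[[0,0,0],[0.13,0,-0.2],1],[[0,0,0],[0.16,0,-0.2],1],[[0,0,0],[0.16,0,-0.2],1],[[0,0,0],[0.16,0,-0.2],1]]'

```text
time: 21.82
tool_pos: [479.3, -84.7, 373.5]
tcp_rot: [179.9, 0.1, 100.6]
ft_force: [0.3, 0.1, -0.7]
finger_gap: 85.4
```

Run:
```python
from rel import *
for n in ['side','top']:
    p,d=snapshot(n); cv2.imwrite(f'pics/{n}12.png',p); np.save(f'pics/{n}12.npy',d)
s=sense();print(s['tool_pos'],s['ft_force'],s['time'])
W=cloud('top',d); Z=W[...,2]
X=np.zeros(Z.shape,bool); X[175:200,262:292]=1
m=X&(Z>200)&(Z<230); print('brush top',W[m].mean(0).round(1) if m.any() else None,m.sum())
a=cv2.imread('pics/side0.png')[145:285,200:330]; b=cv2.imread('pics/side12.png')[145:285,200:330]
cv2.imwrite('pics/cmp12.png',cv2.resize(np.hstack([a,b]),None,fx=3,fy=3,interpolation=cv2.INTER_CUBIC))
```

```text
[479.28461827 -85.13620629 372.93719911] [ 0.50086822 -0.64242114  0.3688674 ] 21.925
brush top [ 507.  -241.1  208.8] 45
```

View pics/cmp12.png

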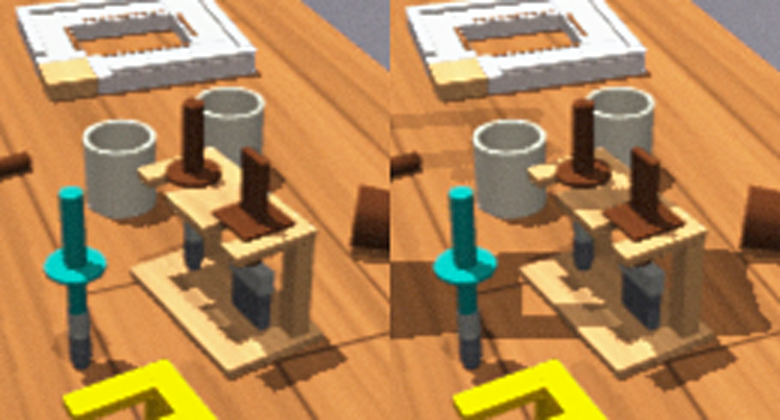

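Before and after are the same: the brush hangs upright with its end at (507,-241,209), against (507,-240.5,209.5) at the start. Pot, mug and flat brush are unmoved. Handing in.

```bash
python3 -c "
from bench import *
print(hand_in())"
```

```text
the job is handed in; nothing more can be done
None
```

The round brush was dipped, pressed on the bare corner, hung back upright in its own notch and released. I handed the job in at about 22 s; the hand-in gives no verdict, so these are my own checks:

- **Dip:** The tip went about 47 mm below the glue pot's rim, within about 3 mm of the mouth's centre. This depth comes from the arm pose and the brush's length. The picture showed the brush inside the pot.
- **Press:** The side picture showed the tip in the middle of the corner block. I estimate 1.5–2 N; force-sensor readings scattered by about 1 N, so this rests partly on the bristles being pushed in 6–8 mm.
- **Hanging:** After release, the top camera put the brush's end within 1 mm of where it started, and it looked upright in the side view. The gripper was clear of everything.
- **Other objects:** Before and after side views showed the pot, mug and flat brush in the same place. I compared these by eye and did not measure them again.

One reading disagreed: before the grasp, the wrist camera put the brush about 3 mm farther out in x than the top camera. I split the difference, and it made no difference because the jaws closed along that direction.

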